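Tip the middle carton out of a tight rack and pack it in the order tray

ROBOT

A 6-joint arm with a two-finger parallel gripper is mounted at the origin on a cart in front of the work surface, level with it; the furniture and walls round the work are solid. World frame = base frame: x ahead of the robot, y to its left, z up, the work surface at z = 0. Lengths are in mm, angles in rad, forces in N, time in s.
With the tool pointing down it reaches from about 275 to 750 mm from the base axis. Payload 10.2 kg.
Tool frame: the origin (TCP) lies midway between the tips of the shut fingers; the grasp point (between the pads) lies 19 mm behind it; z points along the fingers, y is the direction in which the jaws open and shut (so a half turn about z gives the same grasp; the last joint's range is limited). The gripper opens to 85 mm and grips with 20 to 120 N. Pads are 22 mm wide; open, the fingers measure 114 mm over their backs; the gripper's body (76 mm by 85 mm) begins 54 mm behind the grasp point. The pads swing forward as they close: fully open they stand 13 mm farther back than shut.
Start: joints at [-1.375, 0.313, 1.498, -0, 1.331, -0.223], TCP at [213.487, -479.64, 231.294] pointing down, gripper open.
Joint ranges: [-2.94, 2.94], [-0.97, 2.17], [0.19, 2.56], [-1.23, 4.37], [0.02, 3.11], [-2.88, 2.88]. Speed limits (rad/s): [2.39, 2.39, 3.01, 3.14, 3.14, 3.14].

INTERFACE

Orientations are given as a unit quaternion [w, x, y, z].
In Python, from rig import sense, capture, finish_job, search_frame, trace gives the robot as it stands.
- The arm moves only by the tool arm_command, never from a script. Its argument "steps" is one flat list of numbers, 5 for each row, row after row: the shift along the world's x, y, z in units of 50 mm (1.0 is 50 mm), then the turn about the world's z in units of 5 degrees (1.0 is 5 degrees), then the opening in per cent of the stroke, from 0 (shut) to 100 (fully open). In form: [dx, dy, dz, twist, fingers, dx, dy, dz, twist, fingers, ...]. A call has 1 to 5 rows; each row shifts and turns the commanded pose from where the row before left it; what a row does not reach is not made up. A row lasts 1/8 s, in which the tool goes at most 62.5 mm and 10.7 degrees, less where a joint would pass 70% of its speed; a pose out of reach is approached as far as the arm can. A call is refused whole if a number of a shift passes 1 or a number of a turn 1, either way. A call with a gripper value outside its range is refused whole. The fingers move at their own pace and stop on an object; "grip_force" is the grip in N (left out, the last holds). Time passes only in rows, so rows that do not move let the fingers close. It gives the time, the measured TCP pose, the force and the opening at its end, in the units of the state.
- sense(): the state, without advancing time (a new reading comes with each control period).
- capture(name): name is "scene" or "top"; returns a dict with "frame" (400x640x3 uint8, blue, green, red), "fov_y" (degrees; the focal length in pixels is half the picture's height over the tangent of half this angle, whatever the lens; pixels are square), "cx", "cy" (the principal point, pixels), "extrinsics" (4x4, takes a point from world to camera coordinates). Camera axes: x right, y down, z forward; pixel columns grow to the right and rows downward; lengths in mm; the calibration is good to about 2 mm. A picture is of the moment at which its call begins. There is no depth.
- finish_job(): hands the job in, once; it reports no verdict.
Trained networks look in a picture, given as the dict that the camera call returned (one of the last four; its "shot" number tells which), for a name from the list of things; names that differ only in an ending like _2 or _b are one class to them, and where a whole thing is asked for, a point or a joint stands for the part that bears it (a point fixed in the world has none). Each returns a list of dicts, best first, with "score" (0 to 1); they miss things now and then, are a little off and sometimes report something else, mostly with a low value. They report only what shows in the picture. A call takes as long as a camera call. They do not tell look-alikes from the thing itself.
- search_frame(picture, target): "point" ([x, y, z] in mm, in world coordinates, good to about 4 mm: the middle of the surface that is visible of it).
- trace(picture, target): "mask" (400x640 bool, what is visible of it).
The state is a dict: "time_s": time; "joints": joint angles; "dq": joint speeds; "tau": joint torques, N m; "eef_pos": TCP position; "ee_rot": TCP orientation; "force": force on the tool from outside, world axes, zero at the start; "wrist_torque": the same for the moment, N m; "grip_width": opening from 0.0 (shut) to 1.0 (fully open).
Only numpy, scipy, OpenCV 4.12 (cv2) and the standard library are available. Lean on these libraries where they do the work, as an engineer would, in place of code of your own. Each camera call takes 0.05 s, during which the arm holds its last target. There are 200 camera calls.

TASK

Three equal flat cartons stand tightly side by side in the grey rack: tip the middle one forward by its top until it leans on the rack's front rail by itself, then take it out and lay it down on the open bench on its narrow long side, the side that faced out of the rack, and let go. Take it again by the opposite long side, now on top, and set it down, same side down, in the empty compartment of the wooden order tray, all the way to the bottom. Do not drop it, leave the other two cartons standing in the rack and the packed lock cylinders in the tray.

Things in the scene. Friction and masses are not known exactly. Their poses are not given: they have to be found in the camera images.
- carton_center (a point): centre of the middle carton, a closed card box 111 x 87 x 32 mm, 0.1 kg. x along the 111 mm, y along the 87 mm, z along the 32 mm. It starts on end: x up, y into the rack, z along the row; its 111 x 32 mm side at y = -43.5 mm faces out of the rack. It tips about its lower front edge and past 38 degrees falls by itself on to the rail, resting at about 58 degrees. It ends lying with y up
- carton_left_center (a point): centre of the left neighbour in the rack, a carton equal to the middle one and standing the same way; the gaps between the cartons are 2 mm
- carton_right_center (a point): centre of the right neighbour in the rack, likewise
- rack: fixed grey rack, 165 x 122 mm. Origin on the bench under the middle of the cartons' lower front edges; x into the rack, y left along the row. Floor 8 mm thick, from x = -67 to 98 mm; front lip 16 mm high at x = -6 to -1 mm; end plates at y = +-57 mm, 8 thick, 85 high; back at x = 90 to 95 mm only 62 mm high: the cartons' upper rear edges (x = 88, z = 119 mm) are free to hook with shut fingers
- lean_rail: middle of the round rubber-covered rail along the rack's y, 12 mm thick, its middle 61 mm in front of the rack's origin and 39 mm above the bench, carried by two small posts at y = +-57 mm; a tipped carton leans on it
- tray: open plywood order tray, fixed, 131 x 142 x 34 mm, origin in the middle of its underside on the bench. Three compartments side by side along its y, each 123 mm along x and 42 mm along y, floor and walls 4 mm thick, walls up to 34 mm high over the bench. Two hold a lock cylinder 62 x 33 x 17 mm each
- slot (a point): centre of the upper face of the cork liner (117 x 36 mm) on the floor of the one empty compartment, about 6 mm above the bench; x along the compartment's length. The carton goes in with its 111 mm along this x, either way round; its centre is then 43.5 mm above this point
- packed_a: a lock cylinder 62 x 33 x 17 mm lying in a compartment of the tray, origin in the middle of its underside
- packed_b: the other lock cylinder, likewise
Mind the look-alikes: they are no part of the job. Leave any red look-alike of the part that bears carton_left_center alone. Of the things that look like the part that bears slot, take the one that is nearest to the robot's base at the start.

How it is judged:
By the outcome, as a careful person would: the job done as asked, in the order asked, and still so for the second after the job is handed in, with the robot touching nothing.
It also fails if it takes over 61 s, if anything falls off the work surface, if the arm or the gripper's body presses on something with over 40 N, if the wrist force passes 120 N, or if a joint passes its speed limit or range.

## Working session

There is one attempt and no reset: what is moved stays moved. The work goes in short steps, Python scripts to look and compute and a tool call to move; the robot and the scene stay as the last step left them, time stands still between calls to the robot, and variables do not carry over. Pictures are saved under pics/ and viewed, on a budget of 10 in all, crops included, one or two more only if the job needs it, and the job is handed in when it is done.

Besides the shell and the picture viewer there is one more tool, called as name(argument=value, ...) on one line, values as JSON. arm_command: Moves the arm, as the interface text tells. Its arguments: {"type":"object","properties":{"steps":{"type":"array"},"grip_force":{"type":"number"}},"required":["steps"]}

```bash
mkdir -p pics; cat > h.py <<'E'
import numpy as np,cv2
from rig import sense,capture,finish_job,search_frame,trace
def K(p):
    f=200/np.tan(np.radians(p['fov_y'])/2); return f,p['cx'],p['cy'],np.array(p['extrinsics'])
def proj(p,X):
    f,cx,cy,E=K(p); X=np.atleast_2d(X); c=X@E[:3,:3].T+E[:3,3]
    return np.c_[f*c[:,0]/c[:,2]+cx,f*c[:,1]/c[:,2]+cy]
def ray(p,uv,z):
    f,cx,cy,E=K(p); d=E[:3,:3].T@np.array([(uv[0]-cx)/f,(uv[1]-cy)/f,1]); o=-E[:3,:3].T@E[:3,3]
    return o+d*(z-o[2])/d[2]
E
cat > a.py <<'E'
from h import *
print(sense())
for n in('scene','top'):
    p=capture(n); cv2.imwrite(f'pics/{n}0.png',p['frame'])
    f,cx,cy,E=K(p); print(n,f,cx,cy,(-E[:3,:3].T@E[:3,3]).round(),E[:3,:3].round(2).tolist())
    for t in ('carton_center','rack','lean_rail','tray','slot','packed_a'):
        for d in search_frame(p,t): print(n,t,round(d['score'],2),np.round(d['point']),proj(p,d['point']).round())
E
python3 a.py
```

```text
{'time_s': 0.0, 'joints': array([-1.37540154e+00,  3.13474333e-01,  1.49842618e+00,  4.95024410e-05,
        1.33095959e+00, -2.23395466e-01]), 'dq': array([-5.36062215e-05, -1.23692572e-03, -2.48034216e-03, -4.49709406e-04,
        9.40204159e-04,  9.70086536e-04]), 'tau': array([-1.52100124e-04, -4.12271690e+01, -2.59740722e+01, -2.08260294e-04,
        4.22886136e-03,  5.78138497e-05]), 'eef_pos': array([ 213.44906411, -479.38838016,  230.72671657]), 'ee_rot': array([-6.33325797e-04,  9.78157857e-01,  2.07862468e-01,  3.29087421e-05]), 'force': array([-0.81316898,  0.78344203, -0.26627535]), 'wrist_torque': array([ 0.04435391, -0.00830542, -0.01675736]), 'grip_width': 1.0039412162139403}
scene 415.76277992409456 316.47950591841123 193.81384074704852 [  35. -643.  404.] [[0.73, -0.69, -0.0], [-0.28, -0.29, -0.91], [0.62, 0.67, -0.41]]
scene rack 0.82 [454.  37.   8.] [[241. 214.]]
scene lean_rail 0.63 [436.  60.  48.] [[226. 196.]]
scene tray 0.79 [ 490. -231.   22.] [[346. 251.]]
scene slot 0.66 [ 507. -147.    9.] [[319. 237.]]
scene packed_a 0.69 [ 488. -204.   18.] [[334. 247.]]
scene packed_a 0.52 [ 490. -250.   17.] [[354. 258.]]
top 398.5421309608477 315.9851743564914 202.11320606153342 [482. -52. 926.] [[0.02, -1.0, 0.03], [-1.0, -0.02, -0.06], [0.06, -0.03, -1.0]]
top carton_center 0.68 [540.  63. 120.] [[247. 196.]]
top carton_center 0.52 [474.  59.   8.] [[255. 228.]]
top rack 0.66 [475.  60.   8.] [[254. 228.]]
top lean_rail 0.5 [438.  66.  42.] [[249. 244.]]
top tray 0.68 [ 496. -224.    5.] [[378. 221.]]
top slot 0.92 [ 655. -230.    3.] [[381. 153.]]
top slot 0.6 [ 496. -159.    4.] [[350. 220.]]
top packed_a 0.61 [ 498. -205.   16.] [[370. 220.]]
top packed_a 0.56 [ 496. -249.   16.] [[390. 221.]]
```

```bash
python3 - <<'E'
import cv2
a=cv2.imread('pics/scene0.png');b=cv2.imread('pics/top0.png')
cv2.imwrite('pics/s1.png',cv2.resize(a[120:370,100:500],(800,500),interpolation=cv2.INTER_CUBIC))
cv2.imwrite('pics/t1.png',cv2.resize(b[110:310,180:440],(780,600),interpolation=cv2.INTER_CUBIC))
E
```

```text
(no output)
```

View pics/s1.png

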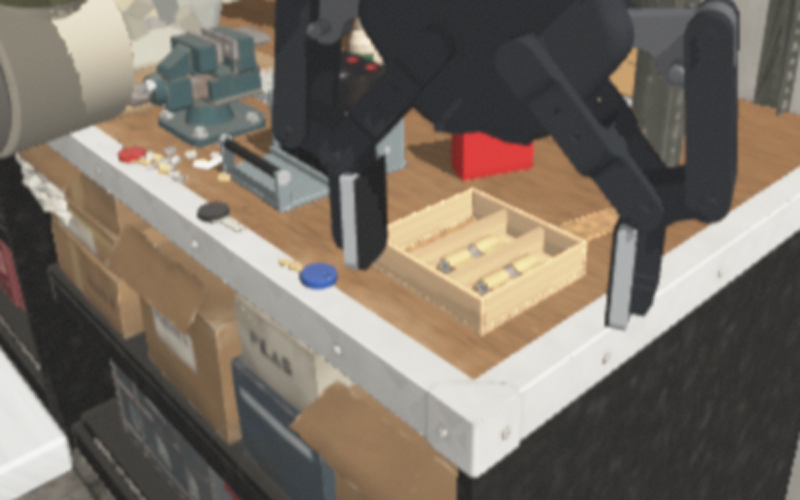

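View pics/t1.png

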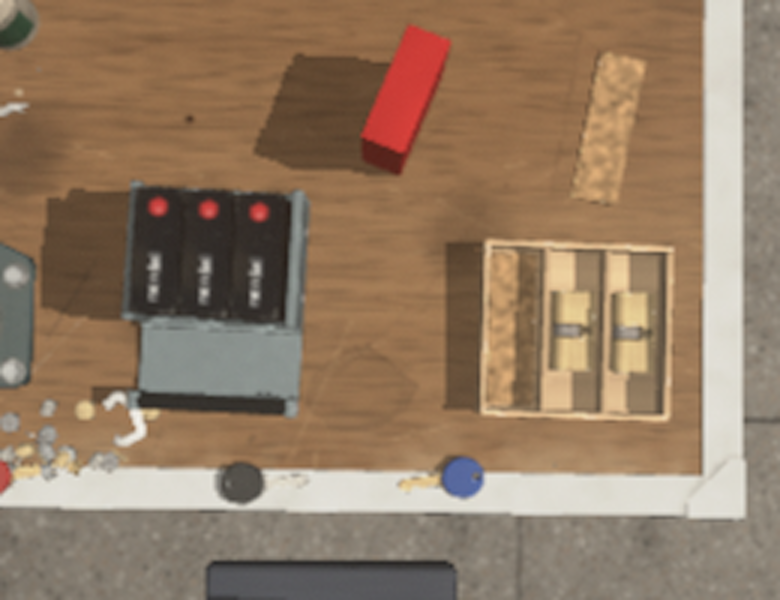

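The top view shows three black cartons in the rack (crop x 158/205/255, y 250). The rail is at crop y≈403 and the red look-alike at (405,100).

There are two cork pieces:
- **Tray compartment cork:** at crop (505,328), full picture (350,220). It lies on the floor of the empty left compartment and is nearer the base.
- **Loose cork piece:** at crop (610,125), full picture (381,153). This is the look-alike.

I'll use the one in the tray. Next I fit the rack and tray poses.

```bash
cat > b.py <<'E'
from h import *
p=capture('top'); F=p['frame']
def c(u,v):return (180+u/3,110+v/3)
for n,t in(('carton_center',119),('lean_rail',45),('tray',34),('slot',6),('packed_a',17)):
    for d in trace(p,n):
        m=d['mask'].astype(np.uint8); cs,_=cv2.findContours(m,0,1); k=max(cs,key=cv2.contourArea)
        b=cv2.boxPoints(cv2.minAreaRect(k)); w=np.array([ray(p,q,t)[:2] for q in b])
        print(n,round(d['score'],2),m.sum(),'ctr',w.mean(0).round(1),'box',w.round(0).tolist())
# red dots & labels at z=119
hsv=cv2.cvtColor(F,cv2.COLOR_BGR2HSV); m=(cv2.inRange(hsv,(0,120,80),(8,255,255))|cv2.inRange(hsv,(172,120,80),(180,255,255)))
n,_,st,ce=cv2.connectedComponentsWithStats(m)
for i in range(1,n):
    if 5<st[i,4]<120: print('red',ce[i].round(1),st[i,4],ray(p,ce[i],119)[:2].round(1))
for nm,q,z in(('rail L',(140,400),42),('rail R',(286,407),42),('front L',(130,317),119),('front R',(284,323),119),('floor FL',(138,398),8)): print(nm,ray(p,c(*q),z)[:2].round(1))
cv2.imwrite('pics/r.png',cv2.resize(F[165:255,215:325],(790,646),interpolation=cv2.INTER_CUBIC)[:600])
E
python3 b.py
```

```text
carton_center 0.56 794 ctr [541.3  62.2] box [[587.0, 83.0], [588.0, 44.0], [495.0, 42.0], [494.0, 80.0]]
carton_center 0.2 295 ctr [440.7  55.5] box [[434.0, 104.0], [448.0, 104.0], [447.0, 6.0], [433.0, 7.0]]
lean_rail 0.66 253 ctr [437.   66.4] box [[430.0, 119.0], [445.0, 119.0], [444.0, 14.0], [429.0, 14.0]]
lean_rail 0.37 711 ctr [547.8  71.3] box [[501.0, 91.0], [596.0, 88.0], [595.0, 51.0], [500.0, 54.0]]
tray 0.78 2122 ctr [ 496.6 -202.8] box [[432.0, -129.0], [563.0, -131.0], [561.0, -277.0], [430.0, -273.0]]
slot 0.67 747 ctr [ 655.8 -232.6] box [[602.0, -202.0], [717.0, -227.0], [710.0, -263.0], [594.0, -238.0]]
slot 0.63 764 ctr [ 497.4 -158.1] box [[441.0, -139.0], [555.0, -141.0], [554.0, -177.0], [440.0, -175.0]]
packed_a 0.91 376 ctr [ 496.7 -203.8] box [[526.0, -187.0], [527.0, -220.0], [467.0, -220.0], [467.0, -188.0]]
packed_a 0.69 393 ctr [ 495.2 -249.8] box [[525.0, -233.0], [525.0, -266.0], [466.0, -266.0], [465.0, -234.0]]
red [219.6   0.9] 8 [943.6 130.5]
red [273.7  57.4] 15 [827.   16.1]
red [232.1 178.3] 41 [574.4  94.1]
red [249.1 179.3] 41 [573.1  59.8]
red [265.9 180.2] 42 [571.9  25.8]
rail L [439.6 115.8]
rail R [436.2   9.2]
front L [498.5 109.4]
front R [496.3   6.5]
floor FL [439.5 123.8]
```

View pics/r.png

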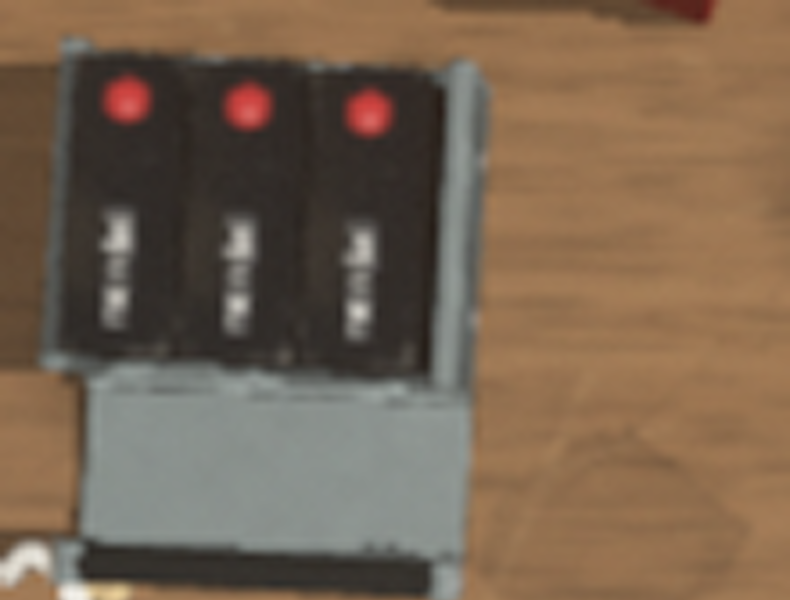

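Rack yaw is about -2.1°, with its origin at about (497, 62.6). The middle carton's rear top edge is at x≈584, y≈59.5. The plan is to shut the fingers, turn +64° and go behind that edge.

arm_command(steps=[0.6,0.8,0,0.98,0,0.6,0.8,0,0.98,0,0.6,0.8,0,0.98,0,0.6,0.8,0,0.98,0,0.6,0.8,0,0.98,0], grip_force=30)

```text
time_s: 1.62
eef_pos: [364.3, -278.3, 231.5]
ee_rot: [0.0, 0.911, 0.412, 0.0]
force: [0.3, -0.8, 0.6]
grip_width: -0.0
```

arm_command(steps=[0.6,0.8,0,0.98,0,0.6,0.8,0,0.98,0,0.6,0.8,0,0.98,0,0.6,0.8,0,0.98,0,0.6,0.8,0,0.98,0])

```text
time_s: 2.25
eef_pos: [514.3, -78.2, 231.4]
ee_rot: [0.0, 0.803, 0.596, 0.0]
force: [0.8, 0.1, 0.3]
grip_width: 0.004
```

arm_command(steps=[0.6,0.8,0,0.98,0,0.6,0.8,0,0.98,0,0.7,0.8,0,1,0,0,0.3,0,0,0,0,0,0,0,0])

```text
time_s: 2.88
eef_pos: [608.1, 55.9, 231.1]
ee_rot: [-0.0, 0.72, 0.694, -0.0]
force: [-0.2, -0.8, 0.6]
grip_width: -0.0
```

arm_command(steps=[0.1,0.05,-0.8,0,0,0,0,-0.8,0,0,0,0,-0.5,0,0,0,0,-0.34,0,0,0,0,0,0,0])

```text
time_s: 3.5
eef_pos: [613.0, 57.1, 108.9]
ee_rot: [-0.0, 0.721, 0.693, -0.0]
force: [0.7, 0.2, 0.7]
grip_width: -0.001
```

```bash
python3 - <<'E'
from h import *
p=capture('scene'); q=capture('top')
a=cv2.resize(p['frame'][110:260,150:350],(800,600),interpolation=cv2.INTER_CUBIC)
b=cv2.resize(q['frame'][140:260,200:300],(500,600),interpolation=cv2.INTER_CUBIC)
cv2.imwrite('pics/d.png',np.hstack([cv2.resize(a,(400,300)),cv2.resize(b,(400,480))[:300]]))
print(proj(p,[[584,59.5,119],[612,58,110]]))
E
```

```text
[[280.1763872  147.90433224]
 [290.36332259 149.19754822]]
```

View pics/d.png

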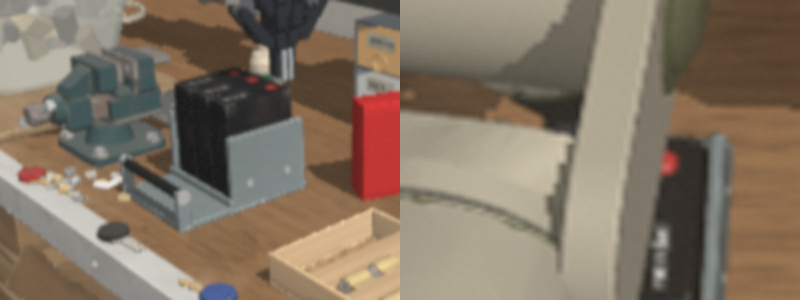

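The fingers stand behind the row, in line with the middle carton (crop 282,65). Now I pull along the tipping arc.

arm_command(steps=[-0.1,0.03,0,0,0,-0.1,0.0,0,0,0,-0.1,0,0,0,0,-0.1,0.01,0.05,0,0,-0.1,0,0.06,0,0])

```text
time_s: 4.22
eef_pos: [589.5, 59.7, 116.4]
ee_rot: [0.002, 0.721, 0.693, 0.001]
force: [4.2, -0.1, 7.2]
grip_width: 0.001
```

```bash
python3 - <<'E'
from h import *
p=capture('scene'); s=sense(); print(s['eef_pos'],s['force'])
cv2.imwrite('pics/e.png',cv2.resize(p['frame'][110:240,190:320],(600,600),interpolation=cv2.INTER_CUBIC))
E
```

```text
[589.1388301   59.80644323 116.75951873] [ 3.33384269 -0.09468418  5.39091491]
```

View pics/e.png

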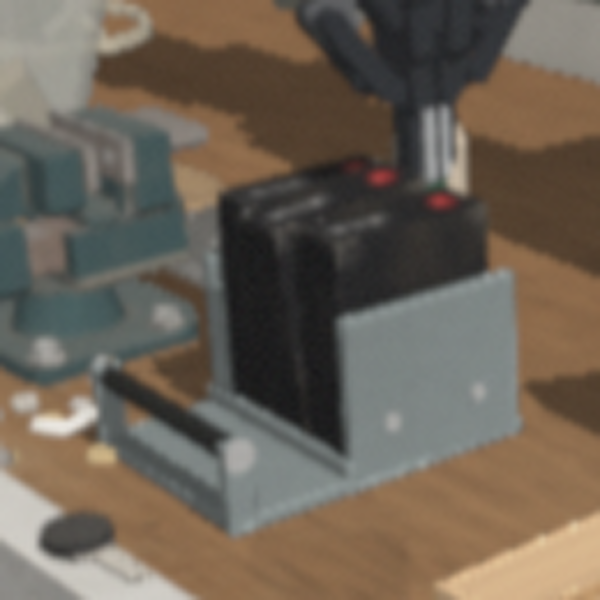

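The middle carton (picture 320,200) is tilting forward alone and its neighbours stand. I continue the arc.

arm_command(steps=[-0.2,0.005,0.14,0,0,-0.2,0.005,0.12,0,0,-0.2,0.01,0.1,0,0,-0.2,0.01,0.08,0,0,-0.2,0.005,0.07,0,0])

```text
time_s: 4.9
eef_pos: [537.5, 61.7, 140.3]
ee_rot: [-0.0, 0.721, 0.693, -0.0]
force: [-0.9, 0.5, -0.4]
grip_width: -0.001
```

arm_command(steps=[-0.2,0.01,0.05,0,0,-0.15,0.005,0.02,0,0,-0.15,0.005,0.02,0,0,-0.1,0.0,0,0,0,0,0,0,0,0])

```text
time_s: 5.52
eef_pos: [508.3, 62.6, 144.8]
ee_rot: [-0.0, 0.721, 0.693, -0.0]
force: [-1.0, 0.1, -0.1]
grip_width: 0.0
```

```bash
python3 - <<'E'
from h import *
p=capture('scene'); s=sense(); print(s['eef_pos'],s['force'])
cv2.imwrite('pics/f.png',cv2.resize(p['frame'][110:240,190:320],(600,600),interpolation=cv2.INTER_CUBIC))
E
```

```text
[508.49887826  62.57243259 144.78429771] [ 0.41822576 -0.35862224 -0.12995843]
```

View pics/f.png

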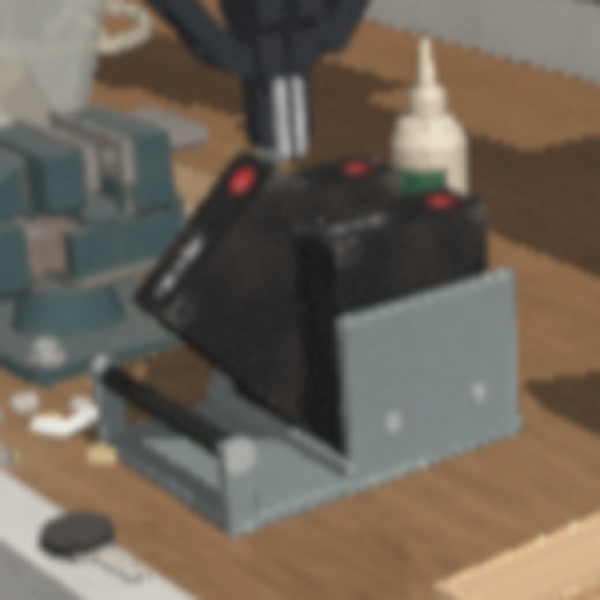

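The carton is past its balance point and falling towards the rail, with no force on the tool. I retreat upwards and turn the jaws to the row direction.

arm_command(steps=[0,0,0.4,-1,0,0,0,0.4,-1,0,-0.2,0,0,-1,0,-0.2,0,0,-1,0,-0.2,0.02,0,-1,0])

```text
time_s: 6.2
eef_pos: [478.4, 63.6, 184.7]
ee_rot: [0.0, 0.854, 0.52, 0.0]
force: [-0.1, 0.1, -0.5]
grip_width: 0.004
```

arm_command(steps=[-0.2,0,0,-1,0,0,0,0,-1,0,0,0,0,-1,0,0,0,0,-1,0,0,0,0,-1,0])

```text
time_s: 6.82
eef_pos: [468.7, 63.6, 184.7]
ee_rot: [-0.0, 0.947, 0.322, 0.0]
force: [-0.7, -0.6, 0.3]
grip_width: 0.001
```

arm_command(steps=[0,0,0,-1,20,0,0,0,-1,40,0,0,0,-1,65,0,0,0,-1,65,0,0,0,-1,65])

```text
time_s: 7.45
eef_pos: [468.7, 63.6, 184.7]
ee_rot: [-0.0, 0.994, 0.11, 0.0]
force: [0.1, -0.9, -0.2]
grip_width: 0.65
```

arm_command(steps=[0,0,0,-1,65,0,0,0,-1,65,0,0,0,-1,65])

```text
time_s: 7.82
eef_pos: [468.7, 63.6, 184.7]
ee_rot: [0.0, 1.0, -0.021, 0.0]
force: [0.5, -0.0, 0.4]
grip_width: 0.648
```

```bash
python3 - <<'E'
from h import *
p=capture('scene'); q=capture('top'); s=sense(); print(s['eef_pos'],s['ee_rot'],s['force'],s['grip_width'])
a=cv2.resize(p['frame'][110:240,190:320],(400,400),interpolation=cv2.INTER_CUBIC)
b=cv2.resize(q['frame'][160:280,190:310],(400,400),interpolation=cv2.INTER_CUBIC)
cv2.imwrite('pics/g.png',np.hstack([a,b]))
# predicted outline at 58deg
t=np.radians(58);O=np.array([497,62.6,8]);X=np.array([.9993,-.0366,0]);Y=np.array([.0366,.9993,0]);Z=np.array([0,0,1])
u=-np.sin(t)*X+np.cos(t)*Z; v=np.cos(t)*X+np.sin(t)*Z
C=[O+111*u-16*Y,O+111*u+16*Y,O+111*u+87*v-16*Y,O+111*u+87*v+16*Y]
print('pred g px', ((proj(p,C)-[190,110])*400/130).round())
E
```

```text
[468.67847552  63.56996022 184.73359786] [ 1.44694478e-05  9.99809098e-01 -1.95388424e-02  6.47809170e-06] [ 0.97637075 -0.14480674 -0.63835868] 0.652106721766937
pred g px [[ 70. 257.]
 [ 47. 242.]
 [123. 133.]
 [ 98. 122.]]
```

View pics/g.png

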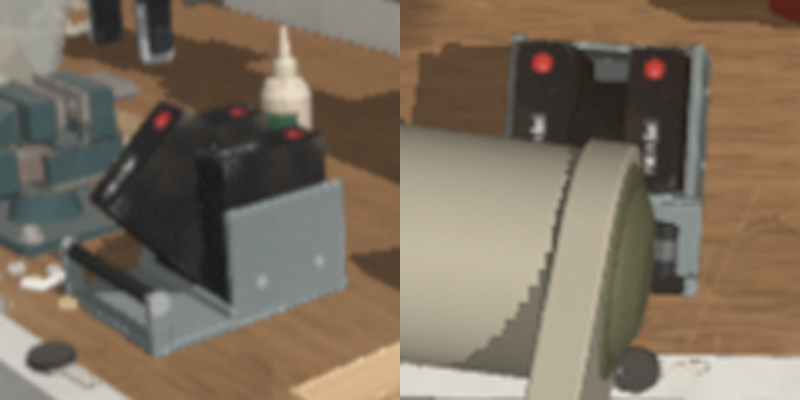

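The carton stopped at about 42°: its lower top corner is at (97,200), and at rest on the rail it would be at (70,257). So it has not reached the rail. I shut the fingers, go behind its edge again and push it on.

arm_command(steps=[0.4,0,0,0,0,0.5,-0.03,0,0,0,0.35,0,0,0,0,0,0,0,0,0,0,0,-0.5,0,0])

```text
time_s: 8.55
eef_pos: [531.3, 62.1, 160.7]
ee_rot: [0.0, 1.0, -0.019, 0.002]
force: [-0.0, -0.1, -0.3]
grip_width: -0.005
```

arm_command(steps=[0,0,-0.44,0,0,-0.2,0,0,0,0,-0.2,0.01,0,0,0,-0.1,0.01,0,0,0,-0.1,0,0,0,0])

```text
time_s: 9.18
eef_pos: [500.8, 63.1, 138.5]
ee_rot: [0.0, 1.0, -0.019, 0.001]
force: [-0.5, -0.2, -0.8]
grip_width: -0.002
```

arm_command(steps=[-0.1,0.01,0,0,0,-0.1,0,0,0,0,-0.1,0.01,0,0,0,-0.1,0,0,0,0])

```text
time_s: 9.68
eef_pos: [480.7, 64.1, 137.8]
ee_rot: [-0.0, 1.0, -0.019, -0.0]
force: [0.1, 0.7, 0.3]
grip_width: -0.002
```

```bash
cat > ang.py <<'E'
from h import *
p=capture('scene'); s=sense(); print(s['eef_pos'],s['force'],s['grip_width'])
F=p['frame']; hsv=cv2.cvtColor(F,cv2.COLOR_BGR2HSV)
m=(cv2.inRange(hsv,(0,120,80),(8,255,255))|cv2.inRange(hsv,(172,120,80),(180,255,255)))
n,_,st,ce=cv2.connectedComponentsWithStats(m)
print([(ce[i].round(1).tolist(),int(st[i,4])) for i in range(1,n) if st[i,4]>5 and 190<ce[i][0]<320])
O=np.array([497,62.6,8]);X=np.array([.9993,-.0366,0]);Z=np.array([0,0,1])
for th in(0,42,46,50,54,58,62):
    t=np.radians(th);u=-np.sin(t)*X+np.cos(t)*Z; v=np.cos(t)*X+np.sin(t)*Z
    print(th,proj(p,O+111*u+76*v).round(1))
E
python3 ang.py
```

```text
[480.20166033  64.18865759 137.73742502] [ 0.12194368  0.23263223 -0.66667671] -0.0016553471362579198
[([266.8, 146.1], 12), ([285.4, 153.1], 13), ([226.2, 160.4], 25), ([225.3, 380.6], 61), ([237.9, 395.0], 47), ([225.9, 396.6], 22)]
0 [[276.2 148.9]]
42 [[238.7 148. ]]
46 [[234.9 149.7]]
50 [[231.1 151.7]]
54 [[227.3 153.9]]
58 [[223.7 156.5]]
62 [[220.1 159.3]]
```

arm_command(steps=[0.2,0,0.2,0,0,0,0,0.5,0,30,-0.2,0,0.2,0,60,-0.25,0,0,0,65,0,0,0,0,65])

```text
time_s: 10.35
eef_pos: [467.2, 64.2, 182.2]
ee_rot: [-0.0, 1.0, -0.019, -0.001]
force: [0.1, 0.2, 0.6]
grip_width: 0.65
```

```bash
python3 ang.py|head -2; python3 - <<'E'
from h import *
p=capture('scene')
cv2.imwrite('pics/k.png',cv2.resize(p['frame'][110:240,190:320],(600,600),interpolation=cv2.INTER_CUBIC))
E
```

```text
[467.774585    64.1785092  182.27590723] [ 0.58162112 -0.51431543  0.63770742] 0.6495918842050038
[([266.8, 145.9], 12), ([285.2, 153.1], 12), ([226.3, 160.4], 24), ([225.0, 380.9], 62), ([238.1, 394.9], 49), ([226.7, 398.3], 15)]
```

View pics/k.png

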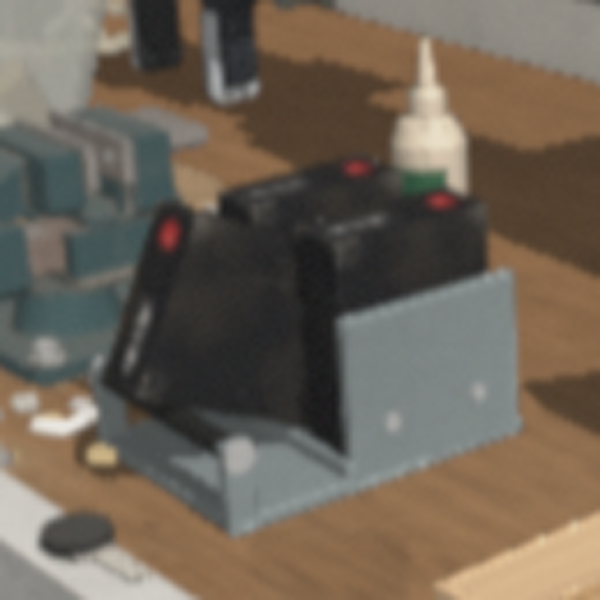

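The carton now leans on the rail by itself (dot at 170,235) and both neighbours stand. I descend and grip it in front of the neighbours.

arm_command(steps=[0,0,-0.7,0,65,0,0,-0.7,0,65,0,0,-0.4,0,65,0,0,-0.24,0,50,0,0,0,0,40], grip_force=30)

```text
time_s: 11.08
eef_pos: [468.3, 64.1, 80.3]
ee_rot: [-0.0, 1.0, -0.019, -0.001]
force: [-0.8, 0.0, 0.1]
grip_width: 0.4
```

arm_command(steps=[0,0,0,0,30,0,0,0,0,20,0,0,0,0,10,0,0,0,0,10])

```text
time_s: 11.58
eef_pos: [468.5, 64.1, 81.0]
ee_rot: [0.0, 1.0, -0.019, 0.0]
force: [0.1, 0.4, -0.8]
grip_width: 0.374
```

```bash
python3 ang.py|head -2
```

```text
[468.50634456  64.11319023  80.89472645] [ 0.70032869 -0.02626408 -1.40561746] 0.3684371741420366
[([266.8, 145.9], 12), ([285.0, 153.2], 13), ([225.8, 160.0], 25), ([225.3, 381.0], 63), ([224.5, 390.5], 6), ([237.7, 394.8], 46), ([226.7, 398.1], 14)]
```

arm_command(steps=[0,0,0.2,0,10,-0.1,0,0.25,0,10,-0.3,0.01,0.3,0,10,-0.4,0.015,0.3,0,10,-0.4,0.015,0.3,0,10])

```text
time_s: 12.25
eef_pos: [407.7, 66.1, 149.6]
ee_rot: [0.0, 1.0, -0.019, 0.0]
force: [0.1, -0.6, -1.1]
grip_width: 0.372
```

arm_command(steps=[-0.2,0,0.3,0,10,0,-0.2,0.2,0,10,0,-0.5,0,0,10,0,-0.5,0,0,10,0,-0.5,0,0,10])

```text
time_s: 12.88
eef_pos: [398.7, -20.3, 173.7]
ee_rot: [0.0, 1.0, -0.019, 0.0]
force: [-0.3, -1.0, -1.2]
grip_width: 0.372
```

```bash
python3 ang.py|head -2
```

```text
[398.95987097 -22.3808625  173.73615855] [-0.70200012 -0.9753057  -0.53765992] 0.36854737634534007
[([212.2, 130.1], 30), ([285.2, 153.1], 14), ([225.5, 380.9], 63), ([225.4, 394.5], 37), ([238.1, 394.6], 54)]
```

arm_command(steps=[0,-0.6,0,0,10,0.5,-0.3,0,0,10,0.6,0,0,0,10,0.6,0,-0.2,0,10,0.6,0,-0.5,0,10])

```text
time_s: 13.55
eef_pos: [515.3, -64.6, 138.9]
ee_rot: [0.0, 1.0, -0.019, 0.001]
force: [-0.3, -0.9, -1.5]
grip_width: 0.374
```

arm_command(steps=[0,0,-0.6,0,10,0,0,-0.4,0,10,0,0,-0.14,0,10,0,0,0,0,10])

```text
time_s: 14.05
eef_pos: [513.7, -64.2, 81.6]
ee_rot: [0.0, 1.0, -0.019, 0.0]
force: [-0.1, 0.3, -1.2]
grip_width: 0.376
```

```bash
python3 ang.py|head -2; python3 - <<'E'
from h import *
p=capture('scene')
cv2.imwrite('pics/l.png',cv2.resize(p['frame'][110:270,200:360],(600,600),interpolation=cv2.INTER_CUBIC))
E
```

```text
[513.90297575 -64.21045294  82.04380169] [-0.77042699 -0.29267493 -1.35549348] 0.3708045996853785
[([266.5, 146.0], 12), ([283.0, 170.6], 31), ([225.3, 381.7], 64), ([238.0, 394.7], 51), ([226.3, 397.1], 24)]
```

View pics/l.png

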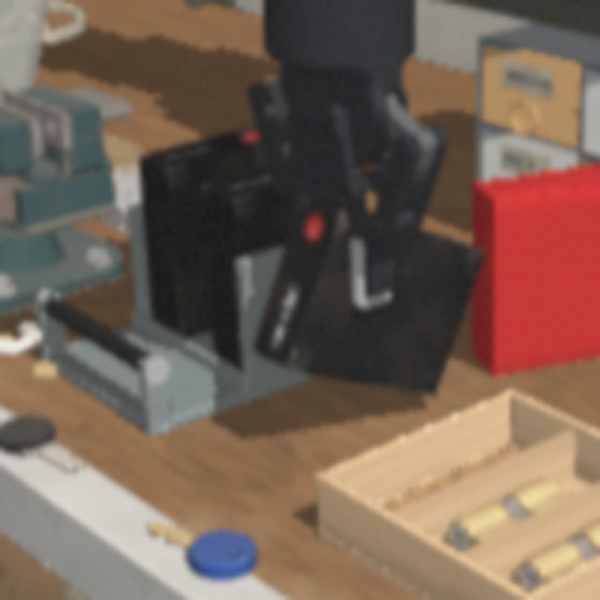

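The carton is held still tilted, its rear corner low at (430,390) and its front lower corner at (265,345). I compute its tilt from these corners.

```bash
python3 - <<'E'
from h import *
p=capture('scene'); f,cx,cy,E=K(p); o=-E[:3,:3].T@E[:3,3]
for n,q in(('low rear',(432,391)),('front low',(262,350)),('rear up',(484,255))):
    u,v=q[0]/3.75+200,q[1]/3.75+110
    d=E[:3,:3].T@np.array([(u-cx)/f,(v-cy)/f,1])
    print(n,(o+d*(-80-o[1])/d[1]).round(1))
print(sense()['eef_pos'])
E
```

```text
low rear [559.5 -80.   13. ]
front low [445.6 -80.   75.7]
rear up [599.3 -80.   82.9]
[513.95277782 -64.12908569  82.22276008]
```

arm_command(steps=[0,0,-0.1,0,10,0,0,-0.08,0,10])

```text
time_s: 14.45
eef_pos: [513.5, -63.9, 72.3]
ee_rot: [0.0, 1.0, -0.019, 0.0]
force: [-8.8, 0.8, 22.3]
grip_width: 0.37
```

arm_command(steps=[0,0,-0.04,0,10])

```text
time_s: 14.58
eef_pos: [513.6, -64.0, 72.0]
ee_rot: [0.0, 1.0, -0.019, 0.0]
force: [-13.7, 2.3, 33.3]
grip_width: 0.371
```

arm_command(steps=[0,0,-0.04,0,10])

```text
time_s: 14.7
eef_pos: [513.6, -64.2, 71.7]
ee_rot: [0.001, 1.0, -0.019, 0.0]
force: [-24.0, 1.3, 52.2]
grip_width: 0.372
```

arm_command(steps=[-0.1,0,0.04,0,10], grip_force=20)

```text
time_s: 14.82
eef_pos: [510.0, -64.3, 71.9]
ee_rot: [0.001, 1.0, -0.019, 0.002]
force: [2.8, 1.2, 1.7]
grip_width: 0.37
```

arm_command(steps=[-0.1,0,-0.02,0,10])

```text
time_s: 14.95
eef_pos: [504.5, -64.2, 70.1]
ee_rot: [0.0, 1.0, -0.019, 0.002]
force: [2.6, -1.0, 2.9]
grip_width: 0.372
```

arm_command(steps=[-0.1,0,-0.06,0,10])

```text
time_s: 15.08
eef_pos: [498.8, -64.1, 66.6]
ee_rot: [0.0, 1.0, -0.019, 0.001]
force: [1.0, 1.6, 6.6]
grip_width: 0.37
```

```bash
python3 ang.py|head -2
```

```text
[497.91952993 -63.93443493  66.06987286] [-0.22879748 -1.41582927  5.86212549] 0.3715139861449949
[([276.5, 181.2], 30), ([225.1, 380.3], 64), ([226.0, 395.7], 30), ([238.2, 394.7], 55)]
```

arm_command(steps=[-0.1,0,-0.07,0,10,-0.1,0,-0.08,0,10])

```text
time_s: 15.38
eef_pos: [488.4, -63.8, 58.8]
ee_rot: [-0.0, 1.0, -0.019, 0.0]
force: [0.7, 1.4, 5.9]
grip_width: 0.368
```

arm_command(steps=[-0.1,0,-0.1,0,10,-0.08,0,-0.08,0,10])

```text
time_s: 15.62
eef_pos: [478.9, -63.6, 49.6]
ee_rot: [-0.0, 1.0, -0.019, -0.0]
force: [-1.5, 1.8, 5.6]
grip_width: 0.372
```

```bash
python3 ang.py|head -2; python3 - <<'E'
from h import *
p=capture('scene')
cv2.imwrite('pics/m.png',cv2.resize(p['frame'][110:270,200:360],(600,600),interpolation=cv2.INTER_CUBIC))
E
```

```text
[478.42575063 -63.54711444  49.07246017] [-1.18132276  1.03254503  4.75458176] 0.3689969713605152
[([267.0, 195.3], 21), ([224.9, 380.4], 68), ([224.3, 391.4], 12), ([238.2, 394.8], 52), ([226.0, 397.6], 22)]
```

View pics/m.png

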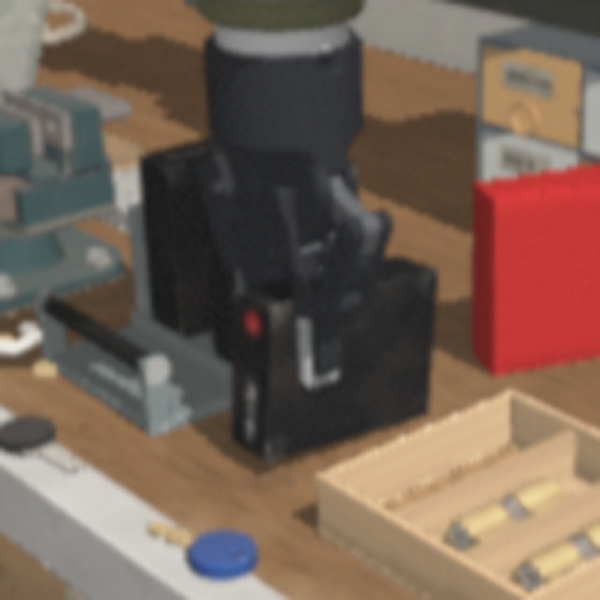

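Nearly flat: the front bottom corner at (265,460) is almost on the bench. I finish the last few degrees.

arm_command(steps=[-0.05,0,-0.06,0,10])

```text
time_s: 15.85
eef_pos: [476.6, -63.6, 46.8]
ee_rot: [-0.0, 1.0, -0.019, -0.0]
force: [-2.9, 1.4, 7.2]
grip_width: 0.368
```

arm_command(steps=[-0.04,0,-0.05,0,10])

```text
time_s: 15.98
eef_pos: [474.5, -63.5, 44.2]
ee_rot: [-0.0, 1.0, -0.019, -0.001]
force: [-2.9, 2.5, 8.2]
grip_width: 0.371
```

arm_command(steps=[-0.03,0,-0.04,0,10])

```text
time_s: 16.1
eef_pos: [473.0, -63.5, 42.2]
ee_rot: [-0.0, 1.0, -0.019, -0.001]
force: [-3.8, 2.3, 7.8]
grip_width: 0.368
```

arm_command(steps=[-0.02,0,-0.04,0,10])

```text
time_s: 16.23
eef_pos: [472.2, -63.4, 41.0]
ee_rot: [-0.0, 1.0, -0.019, -0.0]
force: [-8.8, 6.9, 33.3]
grip_width: 0.373
```

arm_command(steps=[-0.01,0,-0.03,0,10])

```text
time_s: 16.35
eef_pos: [472.2, -63.4, 40.9]
ee_rot: [-0.0, 1.0, -0.019, 0.0]
force: [-13.0, 9.9, 47.6]
grip_width: 0.371
```

```bash
cat > flat.py <<'E'
from h import *
p=capture('scene'); print(sense()['eef_pos'],sense()['force'])
f,cx,cy,E=K(p); o=-E[:3,:3].T@E[:3,3]
# dark-side mask of the carton; lower border of its camera-facing side
F=p['frame'];m=(F.max(2)<75)
ys=[]
for u in range(275,312,3):
    c=np.where(m[200:250,u])[0]; 
    if len(c):
        v=200+c.max()+.5
        d=E[:3,:3].T@np.array([(u-cx)/f,(v-cy)/f,1]); q=o+d*(-79.5-o[1])/d[1]; ys.append((q[0],q[2]))
ys=np.array(ys); print(ys.round(1).tolist()); print('slope deg',np.degrees(np.arctan(np.polyfit(ys[:,0],ys[:,1],1)[0])))
E
python3 flat.py
```

```text
[472.18838474 -63.41166975  40.97764156] [-10.58094215   7.68081349  34.80799435]
[[453.9, 4.2], [461.2, 3.5], [468.6, 2.9], [476.2, 4.4], [483.8, 3.7], [491.4, 3.0], [499.2, 2.3], [507.1, 3.8], [515.1, 3.1], [523.2, 2.4], [531.4, 3.9], [539.6, 3.2], [548.0, 2.5]]
slope deg -0.5807725078631603
```

It is flat: the force jumped at z=41 and the lower edge slopes about 0°. I relieve the press, open, and rise clear of the carton.

arm_command(steps=[0,0,0.04,0,10,0,0,0.02,0,40,0,0,0,0,50,0,0,0,0,60,0,0,0,0,60])

```text
time_s: 17.02
eef_pos: [471.9, -63.9, 41.6]
ee_rot: [-0.0, 1.0, -0.019, -0.0]
force: [0.5, 0.0, -0.7]
grip_width: 0.599
```

arm_command(steps=[0,0,0.4,0,60,0,0,0.9,0,60,0,0,0.9,0,60,0,0,0.3,0,60,0,0,0,0,60])

```text
time_s: 17.65
eef_pos: [472.1, -63.9, 166.9]
ee_rot: [0.0, 1.0, -0.019, 0.0]
force: [0.0, -0.1, -0.8]
grip_width: 0.6
```

```bash
cat > fl2.py <<'E'
from h import *
q=capture('scene');p=capture('top'); print(sense()['eef_pos'],sense()['force'])
for d in trace(p,'carton_center')+[]:
    m=d['mask'].astype(np.uint8); k=max(cv2.findContours(m,0,1)[0],key=cv2.contourArea)
    w=np.array([ray(p,x,87)[:2] for x in cv2.boxPoints(cv2.minAreaRect(k))]); print('top',d['score'],w.mean(0).round(1),w.round().tolist())
for d in search_frame(q,'carton_center'): print(d['score'],d['point'].round() if hasattr(d['point'],'round') else d['point'])
cv2.imwrite('pics/n.png',np.hstack([cv2.resize(q['frame'][110:270,200:360],(400,400)),cv2.resize(p['frame'][140:280,230:410],(400,311))[:400] if 0 else cv2.resize(p['frame'][140:300,240:400],(400,400))]))
E
python3 fl2.py; python3 flat.py|tail -1
```

```text
[471.38803542 -63.68924169 165.39524412] [-0.37360057 -0.27846729  0.01923123]
top 0.73 [545.7  28.3] [[504.0, 50.0], [590.0, 46.0], [587.0, 6.0], [502.0, 11.0]]
top 0.63 [546.  -66.6] [[552.0, -54.0], [553.0, -79.0], [540.0, -79.0], [539.0, -54.0]]
0.63 [483.8, -81.2, 55.5]
slope deg -0.5807725078631603
```

View pics/n.png

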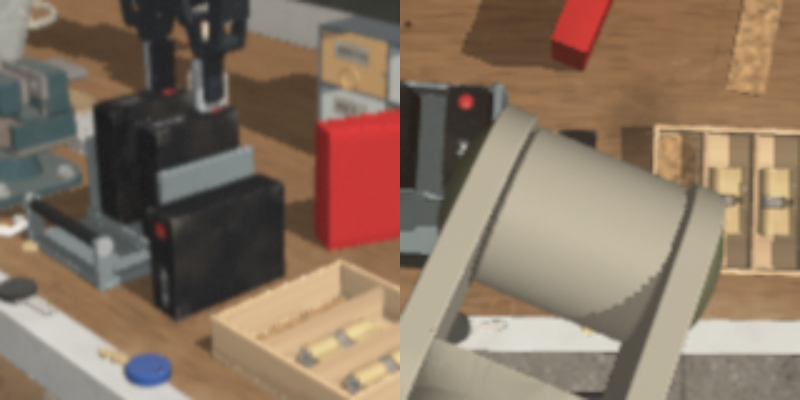

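The carton lies free and flat with the label end towards the robot. Its near bottom corner is at left panel (178,317), and its rear bottom corner at (285,270). I compute its centre along x.

```bash
python3 - <<'E'
from h import *
p=capture('scene')
for q,z in(((178,317),0),((285,270),0),((175,210),87),((285,180),87),((152,285),0)): print(q,ray(p,(q[0]/2.5+200,q[1]/2.5+110),z).round(1))
q=capture('top')
for v in((570,130),(597,130)): print('top rear',ray(q,(240+(v[0]-400)/2.5,140+v[1]/2.5),87).round(1))
# slot check in scene
for t in('slot','tray'):
  for d in trace(p,t):
    m=d['mask'].astype(np.uint8);k=max(cv2.findContours(m,0,1)[0],key=cv2.contourArea); print(t,d['score'],[ray(p,x,34).round()[:2].tolist() for x in cv2.convexHull(k)[:,0][::6]] if t=='tray' else '')
E
```

```text
(178, 317) [449.9 -72.4   0. ]
(285, 270) [563.3 -72.1   0. ]
(175, 210) [456.5 -67.2  87. ]
(285, 180) [555.5 -81.4  87. ]
(152, 285) [466.4 -16.2   0. ]
top rear [552.2 -60.1  87. ]
top rear [552.7 -82.9  87. ]
slot 0.73 
slot 0.65 
tray 0.8 [[563.0, -139.0], [519.0, -306.0], [397.0, -300.0], [435.0, -131.0]]
```

arm_command(steps=[0.3,-0.02,0,0,60,0.22,0,-0.8,0,60,0,0,-0.8,0,60,0,0,-0.5,0,60,0,0,-0.2,0,50], grip_force=30)

```text
time_s: 18.73
eef_pos: [497.4, -64.7, 50.5]
ee_rot: [-0.0, 1.0, -0.019, -0.001]
force: [0.1, -0.3, 0.0]
grip_width: 0.502
```

arm_command(steps=[0,0,0,0,40,0,0,0,0,30,0,0,0,0,20,0,0,0,0,10,0,0,0,0,10])

```text
time_s: 19.35
eef_pos: [498.2, -64.9, 52.2]
ee_rot: [0.0, 1.0, -0.019, 0.0]
force: [-0.5, 0.4, 3.1]
grip_width: 0.369
```

arm_command(steps=[0,0,0.4,0,10,0,0,0.7,0.1,10,0,-0.3,0,0.1,10,0,-0.7,0,0,10,0,-0.7,0,0,10])

```text
time_s: 19.98
eef_pos: [497.5, -151.1, 105.9]
ee_rot: [-0.0, 1.0, -0.01, -0.001]
force: [0.2, 0.4, -1.6]
grip_width: 0.379
```

```bash
python3 - <<'E'
from h import *
p=capture('scene');q=capture('top'); print(sense())
cv2.imwrite('pics/o.png',np.hstack([cv2.resize(p['frame'][120:280,240:400],(400,400)),cv2.resize(q['frame'][170:270,310:410],(400,400))]))
E
```

```text
{'time_s': 20.075, 'joints': array([-5.23154410e-01,  4.38663032e-01,  1.67119278e+00, -6.79760788e-04,
        1.03218142e+00,  1.07216381e+00]), 'dq': array([ 0.05604262, -0.01702557,  0.03287017,  0.01820621,  0.0067448 ,
        0.04648139]), 'tau': array([-1.71479121e+00, -4.35351813e+01, -2.31397927e+01, -1.36680412e-01,
        1.32027035e-03, -4.24535600e-01]), 'eef_pos': array([ 497.57494047, -152.89502761,  105.82736878]), 'ee_rot': array([ 1.45782648e-04,  9.99926891e-01, -1.20862443e-02, -3.36540940e-04]), 'force': array([ 0.22120643, -0.12656587, -1.70897534]), 'wrist_torque': array([ 0.00845686, -0.01853769, -0.01109181]), 'grip_width': 0.37086515852350865}
```

View pics/o.png

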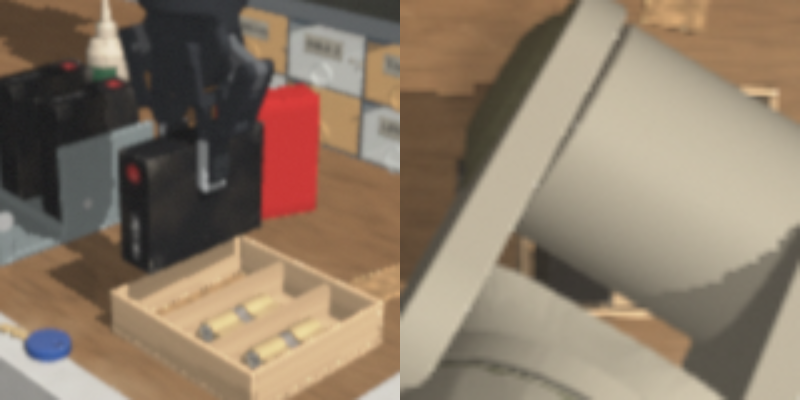

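The carton hangs level above the empty compartment; the tray's top corners show at left panel (113,292), (240,238), (383,300) and (255,375). I check the tray pose from those.

```bash
python3 - <<'E'
from h import *
p=capture('scene')
w=np.array([ray(p,(q[0]/2.5+240,q[1]/2.5+120),34) for q in((113,291),(240,237),(383,299),(254,374))]); print(w.round(1),w.mean(0))
q=np.array([ray(p,(q[0]/2.5+240,q[1]/2.5+120),54-2) for q in((150,270),(262,225),(122,258))]); print('carton bottom z52',q.round(1))
E
```

```text
[[ 433.8 -136.5   34. ]
 [ 559.2 -140.    34. ]
 [ 563.1 -275.5   34. ]
 [ 431.9 -276.1   34. ]] [ 497.02507307 -207.0361405    34.        ]
carton bottom z52 [[ 451.8 -156.3   52. ]
 [ 560.3 -162.    52. ]
 [ 449.  -129.1   52. ]]
```

arm_command(steps=[0,-0.1,0,0,10,0,0,-0.2,0,10])

```text
time_s: 20.38
eef_pos: [498.2, -154.7, 96.7]
ee_rot: [0.0, 1.0, -0.01, 0.0]
force: [-0.2, -0.6, -1.0]
grip_width: 0.369
```

arm_command(steps=[-0.01,-0.06,0,0,10,0,0,0,0,10,0,0,-0.15,0,10,0,0,-0.15,0,10])

```text
time_s: 20.88
eef_pos: [497.4, -157.8, 81.2]
ee_rot: [-0.0, 1.0, -0.01, -0.0]
force: [0.3, -0.2, -1.7]
grip_width: 0.372
```

arm_command(steps=[0,0,-0.15,0,10,0,0,-0.1,0,10])

```text
time_s: 21.12
eef_pos: [497.3, -157.8, 68.6]
ee_rot: [-0.0, 1.0, -0.01, -0.0]
force: [0.7, -0.6, -1.1]
grip_width: 0.369
```

Inside the walls with no contact. I continue to the floor.

arm_command(steps=[0,0,-0.1,0,10,0,0,-0.06,0,10])

```text
time_s: 21.38
eef_pos: [497.5, -157.9, 61.0]
ee_rot: [-0.0, 1.0, -0.01, -0.0]
force: [-0.2, 0.8, -1.0]
grip_width: 0.368
```

arm_command(steps=[0,0,-0.04,0,10])

```text
time_s: 21.5
eef_pos: [497.5, -157.9, 59.2]
ee_rot: [0.0, 1.0, -0.011, 0.0]
force: [0.1, -0.3, -1.5]
grip_width: 0.371
```

arm_command(steps=[0,0,-0.02,0,10])

```text
time_s: 21.62
eef_pos: [497.5, -157.9, 58.3]
ee_rot: [0.0, 1.0, -0.011, 0.0]
force: [0.3, -0.9, -1.2]
grip_width: 0.369
```

arm_command(steps=[0,0,-0.03,0,10])

```text
time_s: 21.75
eef_pos: [497.6, -157.9, 58.2]
ee_rot: [0.0, 1.0, -0.01, 0.0]
force: [-9.6, 5.3, 25.2]
grip_width: 0.373
```

arm_command(steps=[0,0,-0.03,0,10])

```text
time_s: 21.88
eef_pos: [497.6, -157.9, 58.1]
ee_rot: [0.0, 1.0, -0.01, 0.0]
force: [-17.3, 6.5, 41.4]
grip_width: 0.37
```

It bottomed at z=58.1, as expected. I relieve, release and retreat upwards.

arm_command(steps=[0,0,0.05,0,10,0,0,0,0,40,0,0,0,0,50,0,0,0,0,60,0,0,0,0,60])

```text
time_s: 22.5
eef_pos: [497.5, -157.9, 57.7]
ee_rot: [-0.0, 1.0, -0.011, -0.0]
force: [-0.7, -0.4, 0.9]
grip_width: 0.599
```

arm_command(steps=[0,0,0.4,0,60,0,0,0.9,0,60,0,0,0.9,0,60,0,0,0.6,0,60,-0.5,-0.5,0.5,0,60])

```text
time_s: 23.12
eef_pos: [472.9, -182.4, 224.0]
ee_rot: [0.0, 1.0, -0.009, 0.001]
force: [-0.8, 0.2, -1.1]
grip_width: 0.6
```

arm_command(steps=[-0.8,-0.8,0.2,0,60,-0.8,-0.8,0,0,60,-0.8,-0.8,0,0,60,0,-0.8,0,0,60,0,-0.8,0,0,60])

```text
time_s: 23.75
eef_pos: [351.9, -384.3, 233.0]
ee_rot: [0.0, 1.0, -0.011, 0.0]
force: [-0.1, 0.0, -0.6]
grip_width: 0.598
```

```bash
python3 - <<'E'
from h import *
p=capture('scene');q=capture('top'); print(sense()['eef_pos'],sense()['time_s'])
cv2.imwrite('pics/z.png',np.hstack([cv2.resize(p['frame'][110:290,210:390],(400,400)),cv2.resize(q['frame'][140:300,240:400],(400,400))]))
E
```

```text
[ 351.77620614 -385.71713297  232.16782269] 23.85
```

View pics/z.png

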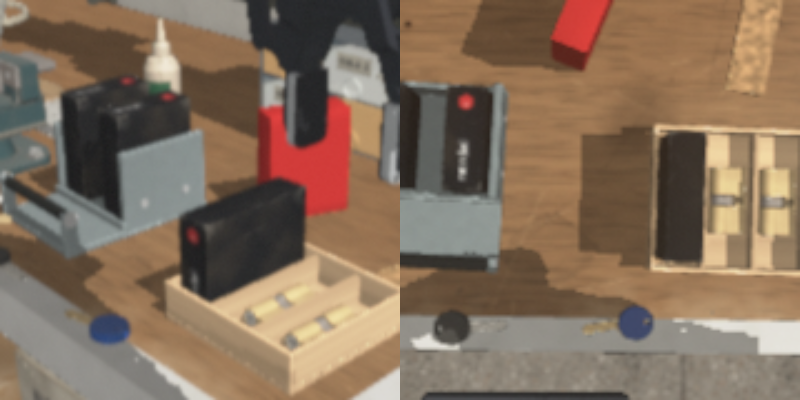

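The carton stands seated in the left compartment of the tray (top panel 682,197). Both lock cylinders are in place, both neighbours stand in the rack, and the robot is clear.

```bash
python3 -c "from rig import finish_job; print(finish_job())"
```

```text
the job is handed in; nothing more can be done
None
```

The job is done and handed in at about 24 s of the 61 s limit, with the arm clear of everything; the hand-in gives no verdict.

- **Tipping:** The first pull left the middle carton stuck at about 42°, not falling by itself as expected. I pushed it on with shut fingers until it rested on the rail, then backed off and checked that it stayed there.
- **Laying down:** I gripped it across the 32 mm sides, lifted it out and rotated it flat against the bench on its outward-facing side. I then let go and rose clear, and a picture showed it lying free and flat.
- **Into the tray:** I took it again by the upper long side and lowered it into the empty compartment. It touched bottom at the expected height, and I released it there.
- **Last checks:** The final pictures show the carton upright in the compartment, both lock cylinders in place, and the two neighbours standing in the rack. The red look-alike and the loose cork were not touched.
- **Forces and differences:** The highest wrist force I read was about 58 N (limit 120 N), pressing the held carton on the bench. The two cameras put the tray about 3–4 mm apart across its compartments; I used the top view, and the carton went in without touching the walls.
- **Pictures:** I viewed 13, three over the budget of 10.

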